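# Pack the bath box and clip its lid down

## Robot

A 6-joint arm with a two-finger parallel gripper is mounted at the origin on the work surface. World frame = base frame: x ahead of the robot, y to its left, z up, the work surface at z = 0. Lengths are in m, angles in rad, forces in N, time in s.
With the tool pointing down it reaches from about 0.375 to 0.9 m from the base axis. Payload 3.1 kg.
Tool frame: the origin (TCP) lies midway between the tips of the shut fingers; the grasp point (between the pads) lies 19 mm behind it; z points along the fingers, y is the line along which they close (so a half turn about z gives the same grasp; the last joint's range is limited). The gripper opens to 87 mm and grips with 3 to 60 N. Pads are 19 mm wide; open, the fingers measure 117 mm over their backs; the gripper's body (75 mm by 190 mm) begins 51 mm behind the grasp point.
Start: joints at [-0.178, 0.527, 1.433, -0, 1.181, -0.178], TCP at [0.625, 0, 0.223] pointing down, gripper open.
Joint ranges: [-3.08, 3.08], [-0.75, 2.2], [0.22, 2.44], [-1.43, 4.57], [0, 2.65], [-2.85, 2.85]. Speed limits (rad/s): [2.79, 2.79, 3.14, 3.14, 3.14, 3.14].

## Interface

Orientations are given as [roll, pitch, yaw] about the fixed x, y, z axes, in that order (R = Rz(yaw) Ry(pitch) Rx(roll)).
In Python, from plant import move_pose, servo_line, set_joints, open_jaws, close_gripper, hold, ik, get_obs, camera, IKError, sign_off gives the robot as it stands. Calls block until the motion is done:
- move_pose(position, orientation): joint-space move of the TCP to a pose.
- servo_line(position, frame=None, max_speed=0.15): straight line of the TCP; frame=None keeps the orientation; max_speed is the mean speed in m/s.
- set_joints(angles): joint-space move.
- open_jaws() and close_gripper(strength=None): open the fingers fully, or close them until they stop; strength is the grip in N (None keeps the last).
- hold(seconds).
- ik(position, orientation): joint angles nearest the present ones, or None.
- get_obs(): the state.
- camera(name): name is "scene" or "side" or "wrist"; returns a dict with "frame" (384x512x3 uint8, red, green, blue), "camera_matrix" (3x3 intrinsics, pixels), "k1" (the pictures are not rectified: a ray, as slopes to the right and down, at radius r is drawn at 1 + k1 r^2 times it, then the intrinsics apply), "extrinsics" (4x4, takes a point from camera to world coordinates); the wrist camera has in their place "hand_eye" (4x4, takes a point from camera to tool coordinates, whose origin is the TCP and whose axes are the flange's). Camera axes: x right, y up, looking along -z (the intrinsics and any distortion apply to the point x, -y, -z); pixel columns grow to the right and rows downward; lengths in m; the calibration is good to about 2 mm. A picture is of the moment at which its call begins: read the wrist's pose just before it. There is no depth.
A pose or a line that the arm cannot do raises IKError and nothing moves.
- sign_off(): hands the job in; it is judged then, once.
The state is a dict: "time": time; "joint_positions": joint angles; "qd": joint speeds; "tau": joint torques, N m; "tcp_pos": TCP position; "tcp_rot": TCP orientation; "force": force on the tool from outside, world axes, zero at the start; "torque": the same for the moment, N m; "grip_width": opening from 0.0 (shut) to 1.0 (fully open); "grip_force": force on a finger pad.
Only numpy, scipy, OpenCV 4.12 (cv2) and the standard library are available. Lean on these libraries where they do the work, as an engineer would, in place of code of your own. Each camera call takes 0.05 s, during which the arm holds its last target. There are 200 camera calls.

## Task

Lay the green flat bottle and the blue-and-white carton side by side, flat on the floor of the white storage box, put the blue lid on so that it sits flat and fully home all round, and only then fold both orange clips over until they lie flat on the lid. Leave the nail brush, soap dish, mug and pump bottles where they are.

Things in the scene. Friction and masses are not known exactly. Their poses are not given: they have to be found in the camera images.
- box: White open storage box, fixed, outside 160 (x) x 200 (y) x 72 high, walls and floor 5 thick: inside 150 x 190, floor at z = 5, rim at z = 72. Origin: centre of its underside, z up. Grey hinge brackets for the orange clips stand outside the middle of its two long walls (-x and +x), reaching to x = +-95 and z = 88, each 80 wide along y.
- clip_front (a joint): Orange flap clip 56 long, 60 wide (along the box's y), 6 thick, hinged on the box's -x side (the side nearer the robot). 0 = folded flat over the lid, pointing to the box's +x; 1.57 = upright; more = leaning outwards; limit 2.2 rad. A stiff hinge (about 1 N at the tip) keeps it where it is left.
- clip_back (a joint): The same clip on the box's +x side, pointing to the box's -x when folded flat (0).
- clip_front_hinge (a point): Point on the hinge axis of clip_front, at (-90, 0, 82) in the box frame; the axis runs along the box's y.
- clip_back_hinge (a point): Point on the hinge axis of clip_back, at (90, 0, 82) in the box frame; the axis runs along the box's y.
- clip_front_tip (a point): Middle of the free edge of clip_front, 56 from its hinge.
- clip_back_tip (a point): Middle of the free edge of clip_back, 56 from its hinge.
- lid: Loose blue lid, 250 g, right way up on the counter. Origin: centre of its underside. Plug 144 (x) x 184 (y) x 8 thick (lower 4 only 138 x 178) fits into the box; above it a plate 156 x 196 x 6 (z 8 to 14) rests on the rim. Bar handle along its y, 14 wide, 90 long, 14 high, centre at z = 39, posts at y = +-40. Seated, its origin is 64 above the box origin; fits either way round.
- flat_bottle: Green flat-sided bottle lying down, 180 g, 126 long (x) with its black cap (24 wide) at +x, body 90 x 46 x 34 high from x = -62 to 28. Origin on the underside, at the middle of the whole length.
- carton: Carton, one half blue and the other half white, 120 g, 95 (x) x 58 (y) x 36 high. Origin at the centre of its underside.
- nail_brush: Bystander: wooden nail brush lying bristles down, 121 (x) x 40 x 26 high, handle to -x. Origin on the underside, mid-length.
- soap_dish: Bystander: white soap dish with a yellow bar of soap, 105 (x) x 72 (y) x 26 high. Origin at the centre of its underside.
- mug: Bystander: blue mug, 76 across, 85 high, handle at its +y. Origin at the centre of its underside.
- amber_pump: Bystander: amber pump bottle, 60 across, 175 high over the pump. Origin at the centre of its underside.
- green_pump: Bystander: green pump bottle, 68 across, 185 high over the pump, near the back of the counter. Origin at the centre of its underside.
There are look-alikes about, which are no part of the job. What is shaped like the carton but pink is not meant.

How it is judged:
On the way, in this order (a step that is already met when the one before it is completed fails the run):
1. the green bottle and the carton both lie flat on the floor of the box, clips still open (x of flat_bottle in the frame of box between -0.075 and 0.075 m and y of flat_bottle in the frame of box between -0.095 and 0.095 m and z of flat_bottle in the frame of box between -0.005 and 0.022 m and x of carton in the frame of box between -0.075 and 0.075 m and y of carton in the frame of box between -0.095 and 0.095 m and z of carton in the frame of box between -0.005 and 0.022 m and angle between the z axis of each of flat_bottle, carton and the z axis of box, either way round below 0.2 rad and value of joint each of clip_front, clip_back above 0.6 rad), for 0.2 s.
2. the lid is fully home on the box, let go, with both clips still open (all of step 1 and z of lid in the frame of box between 0.058 and 0.069 m and x of lid in the frame of box between -0.007 and 0.007 m and y of lid in the frame of box between -0.007 and 0.007 m and angle between lid's own z axis and vertical below 0.05 rad and angle between the x axis of lid and the x axis of box, either way round below 0.08 rad and contact force between the fingers and lid below 0.2 N), for 0.2 s.
3. both clips are folded flat on the lid (z of lid in the frame of box between 0.058 and 0.069 m and x of lid in the frame of box between -0.007 and 0.007 m and y of lid in the frame of box between -0.007 and 0.007 m and angle between lid's own z axis and vertical below 0.05 rad and angle between the x axis of lid and the x axis of box, either way round below 0.08 rad and value of joint each of clip_front, clip_back below 0.12 rad), for 0.2 s.
At the end, for the whole second after the job is handed in: Bottle and carton flat (0.2 rad) on the box floor (origins within 75 mm in x, 95 mm in y, under 22 mm above its underside); lid at rest 58 to 69 mm above the box origin, within 7 mm in x and y, tilt under 0.05 rad, turned under 0.08 rad; both clips below 0.12 rad (all of step 3 and x of flat_bottle in the frame of box between -0.075 and 0.075 m and y of flat_bottle in the frame of box between -0.095 and 0.095 m and z of flat_bottle in the frame of box between -0.005 and 0.022 m and x of carton in the frame of box between -0.075 and 0.075 m and y of carton in the frame of box between -0.095 and 0.095 m and z of carton in the frame of box between -0.005 and 0.022 m and angle between the z axis of each of flat_bottle, carton and the z axis of box, either way round below 0.2 rad and linear speed of lid below 0.02 m/s); the robot touches nothing.
It fails at once if the nail brush, soap dish, mug or a pump bottle is moved by more than 30 mm (distance of any of nail_brush, soap_dish, mug, amber_pump, green_pump from where it was at the start of the episode above 0.03 m).
It fails at once if the mug or a pump bottle is tipped by more than 0.35 rad (angle between any of mug, amber_pump, green_pump's own z axis and vertical above 0.35 rad).
It also fails if it takes over 72 s, if anything falls off the work surface, if the arm or the gripper's body presses on something with over 40 N, if the wrist force passes 120 N, or if a joint passes its speed limit or range.

## Working session

There is one attempt and no reset: what is moved stays moved. The work goes in short steps, each a Python script; the robot and the scene stay as the last script left them, time stands still between calls to the robot, and variables do not carry over. Pictures are saved under pics/ and viewed, at most 10 in all, crops included, and the job is handed in when it is done.

```bash
mkdir -p pics
cat > h.py <<'E'
import numpy as np, cv2
from plant import *
def save(name,out):
    c=camera(name); cv2.imwrite('pics/'+out,c["frame"][:,:,::-1]); return c
def ray(c,uv,T=None):
    K=np.array(c["camera_matrix"]);T=np.array(c["extrinsics"]) if T is None else T
    uv=np.atleast_2d(uv).astype(float)
    p=cv2.undistortPoints(uv[:,None],K,np.array([c["k1"],0,0,0.]))[:,0]
    d=np.c_[p[:,0],-p[:,1],-np.ones(len(p))]@T[:3,:3].T
    return T[:3,3],d
def plane(c,uv,z,T=None):
    o,d=ray(c,uv,T); return o+d*((z-o[2])/d[:,2])[:,None]
E
cat > /dev/null
python3 - <<'E'
from h import *
o=get_obs();print(o["time"],o["tcp_pos"],o["tcp_rot"])
import pickle
cs={}
for n in("scene","side","wrist"):
    cs[n]=save(n,n+"0.png")
    print(n,cs[n]["camera_matrix"],cs[n]["k1"],cs[n].get("extrinsics",cs[n].get("hand_eye")))
a=cv2.imread("pics/scene0.png");b=cv2.imread("pics/side0.png")
pickle.dump(cs,open("cs.pkl","wb"))
cv2.imwrite("pics/s_big.png",cv2.resize(a,(800,600)));cv2.imwrite("pics/d_big.png",cv2.resize(b,(800,600)))
E
```

```text
0.0 [6.24266078e-01 1.66657800e-04 2.21584697e-01] [-3.13947766e+00 -3.86963794e-04  1.57079049e+00]
scene [[428.0745074    0.         251.1012808 ]
 [  0.         428.0745074  194.28730923]
 [  0.           0.           1.        ]] -0.1258190840890919 [[-0.55254395 -0.59929451  0.57925925  1.20598595]
 [ 0.83337874 -0.40827464  0.37254758  0.37382515]
 [ 0.01323114  0.68859125  0.72502898  0.8894586 ]
 [ 0.          0.          0.          1.        ]]
side [[437.90778299   0.         256.56495904]
 [  0.         437.90778299 189.87984547]
 [  0.           0.           1.        ]] 0.004671640449865469 [[-0.98217284  0.09490191 -0.16226567  0.35527026]
 [-0.18783256 -0.52965544  0.82715418  1.02608638]
 [-0.00744638  0.84288715  0.53803885  0.80436026]
 [ 0.          0.          0.          1.        ]]
wrist [[289.05539703   0.         254.51537428]
 [  0.         289.05539703 191.64786631]
 [  0.           0.           1.        ]] -0.021487039871068918 [[ 1.23949081e-03  9.69547531e-01  2.44900080e-01  6.53262892e-02]
 [ 9.99998774e-01 -9.67283931e-04 -1.23177396e-03 -9.80411514e-04]
 [-9.57375486e-04  2.44901307e-01 -9.69547541e-01 -1.61446996e-01]
 [ 0.00000000e+00  0.00000000e+00  0.00000000e+00  1.00000000e+00]]
```

View pics/s_big.png

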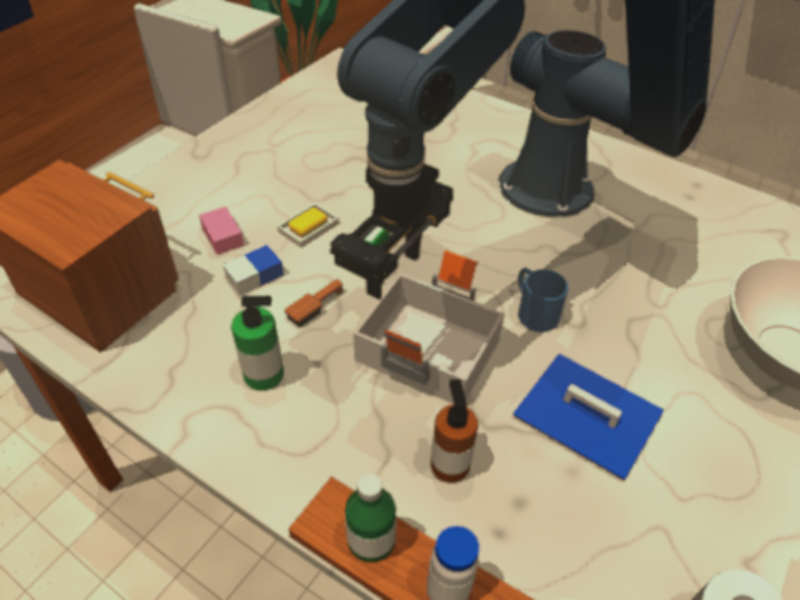

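View pics/d_big.png

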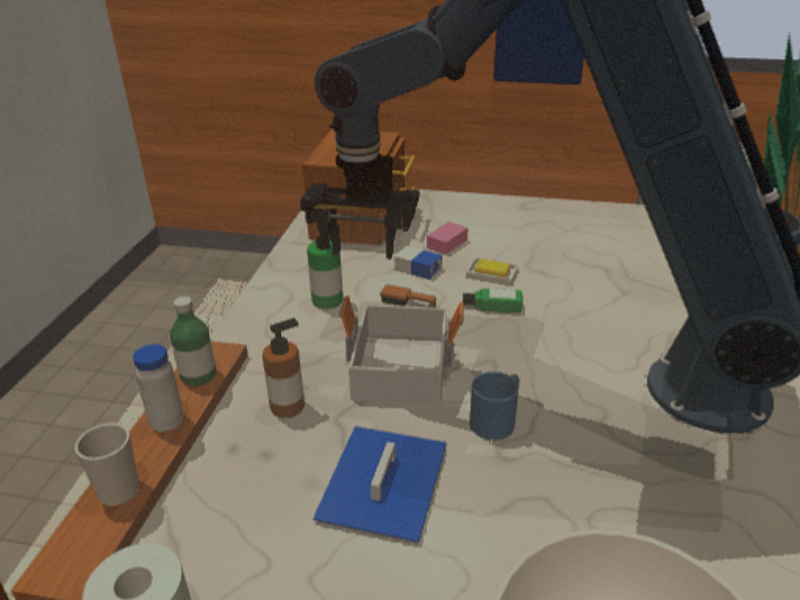

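Scene (800x600 view): carton blue+white at (253,268), pink look-alike at (221,229). Also seen: lid (590,412), box (430,335), soap dish (309,224), nail brush (313,301), mug (542,298), amber pump (455,440) and green pump (257,345). Side view: the flat bottle lies at (493,300) with its cap to the left, and the green items on the shelf and the green pump stand upright. The clips already lean outwards.

Run:
```python
from h import *
import pickle
cs=pickle.load(open("cs.pkl","rb"))
s=800/512
P=lambda n,l,z:print(n,z,plane(cs[n],np.array(l)/s,z)[:,:2].round(3).tolist())
P("scene",[(253,262)],.036);P("side",[(418,260)],.036)
P("side",[(493,296)],.034);P("side",[(470,297)],.02)
P("scene",[(397,276),(503,322),(465,398),(357,335)],.072)
P("side",[(366,308),(446,308),(442,378),(352,375)],.072)
P("scene",[(560,354),(662,410),(627,474),(515,411)],.014)
P("side",[(352,428),(446,440),(418,538),(317,520)],.014)
P("scene",[(221,220)],.036)
P("scene",[(542,310)],.04);P("scene",[(455,470)],.0);P("scene",[(262,380)],.0);P("scene",[(313,301),(309,224)],.02)
a=cv2.imread("pics/scene0.png");b=cv2.imread("pics/side0.png")
v=np.hstack([cv2.resize(a[120:200,115:235],(400,300),interpolation=2),cv2.resize(b[135:210,235:345],(400,300),interpolation=2)])
cv2.imwrite("pics/crop.png",np.vstack([v,cv2.resize(cv2.imread("pics/wrist0.png"),(400,300)).repeat(2,1)[:,:800]*0+np.pad(cv2.resize(cv2.imread("pics/wrist0.png"),(400,300)),((0,0),(0,400),(0,0)))]))
```

```text
scene 0.036 [[0.582, -0.34]]
side 0.036 [[0.578, -0.315]]
side 0.034 [[0.398, -0.195]]
side 0.02 [[0.447, -0.204]]
scene 0.072 [[0.493, -0.076], [0.485, 0.128], [0.654, 0.151], [0.643, -0.055]]
side 0.072 [[0.635, -0.048], [0.482, -0.075], [0.461, 0.137], [0.611, 0.156]]
scene 0.014 [[0.444, 0.226], [0.459, 0.414], [0.602, 0.407], [0.593, 0.214]]
side 0.014 [[0.597, 0.221], [0.441, 0.221], [0.454, 0.416], [0.6, 0.412]]
scene 0.036 [[0.525, -0.477]]
scene 0.04 [[0.392, 0.163]]
scene 0.0 [[0.729, 0.184]]
scene 0.0 [[0.763, -0.165]]
scene 0.02 [[0.586, -0.194], [0.421, -0.335]]
```

View pics/crop.png

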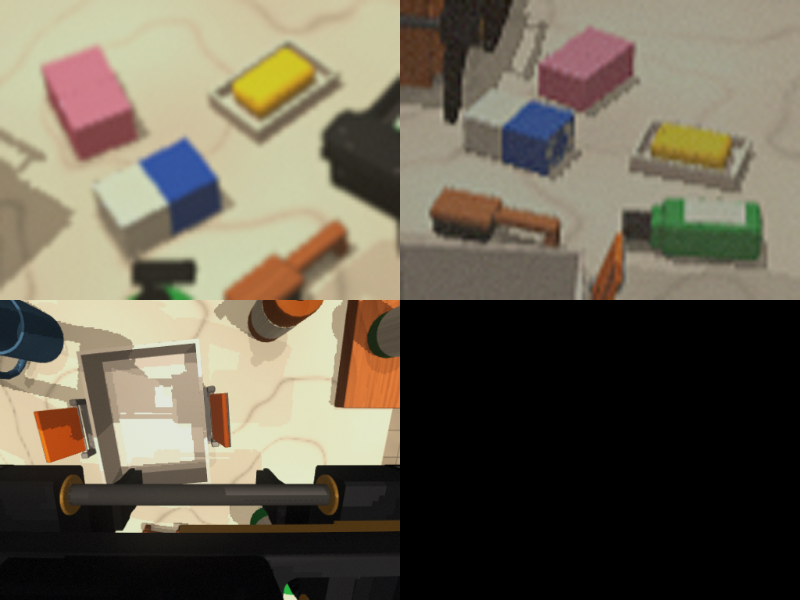

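Crop: the blue/white carton is at (158,195) left and (520,135) right. The pink block is the look-alike. The flat green bottle with a black cap is at (700,228). Now wrist views from above for metric poses.

```bash
cat >> h.py <<'E'
from scipy.spatial.transform import Rotation as R
import pickle
def wshot(out):
    o=get_obs(); T=np.eye(4);T[:3,:3]=R.from_euler('xyz',o["tcp_rot"]).as_matrix();T[:3,3]=o["tcp_pos"]
    c=save("wrist",out); c["T"]=T@np.array(c["hand_eye"]); pickle.dump(c,open("pics/"+out[:-4]+".pkl","wb")); return c
E
python3 - <<'E'
from h import *
move_pose([.55,-.10,.32],[np.pi,0,np.pi/2]); hold(.2); wshot("wbox.png")
for y in(-1.57,-1.3,-1.):
    q=ik([.48,-.05,.30],[np.pi,0,y]); print(y,q)
    if q is not None:
        move_pose([.48,-.05,.30],[np.pi,0,y]); hold(.2); wshot("wobj.png"); break
print(get_obs()["time"])
a=cv2.imread("pics/wbox.png")[:300];b=cv2.imread("pics/wobj.png")[:300]
cv2.imwrite("pics/w2.png",np.vstack([a,b]))
E
```

```text
-1.57 [-3.35875682e-01  2.39828567e-01  1.67615059e+00 -4.44089210e-16
  1.22561350e+00  2.80492064e+00]
4.0083
```

View pics/w2.png

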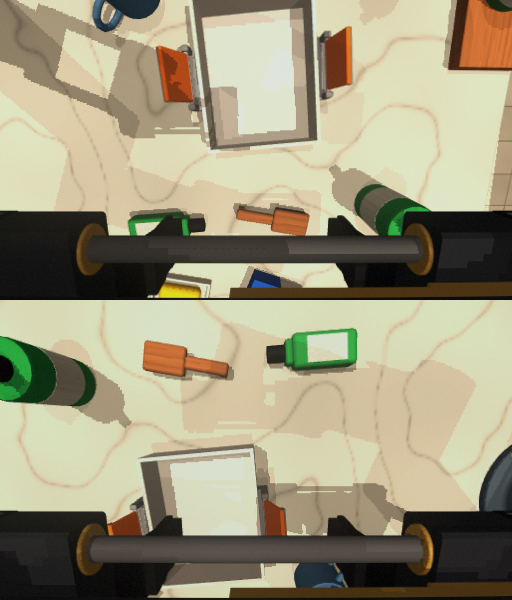

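The top picture shows the box rim's near corners at (211,152) and (317,140), with both clips outward. The bottom picture shows the bottle at (322,350-300=50), cap left (=+x). The carton is just out of view, so I take one more shot for it and measure by masks.

Run:
```python
from h import *
move_pose([.55,-.20,.30],[np.pi,0,-1.57]); hold(.2); c=wshot("wcar.png")
def rect(c,m,z,n=""):
    m=cv2.morphologyEx(m.astype(np.uint8),cv2.MORPH_OPEN,np.ones((3,3)))
    for k in sorted(cv2.findContours(m,0,2)[0],key=cv2.contourArea)[::-1][:3]:
        if cv2.contourArea(k)<150: continue
        w=plane(c,k[:,0],z,c["T"])[:,:2]; r=cv2.minAreaRect((w*1000).astype(np.float32))
        print(n,"px",k[:,0].mean(0).round(),"rect",np.round(r[0],1),np.round(r[1],1),round(r[2],1))
def hsv(c):return cv2.cvtColor(c["frame"],cv2.COLOR_RGB2HSV)
h=hsv(c);h[205:]=0
rect(c,(h[...,0]>105)&(h[...,0]<125)&(h[...,1]>140)&(h[...,2]>60),.036,"blue")
rect(c,(h[...,0]>50)&(h[...,0]<80)&(h[...,1]>120),.034,"greenC")
c2=pickle.load(open("pics/wobj.pkl","rb"));h=hsv(c2);h[205:]=0
rect(c2,(h[...,0]>50)&(h[...,0]<80)&(h[...,1]>120),.034,"green")
c3=pickle.load(open("pics/wbox.pkl","rb"))
print(plane(c3,[(211,152),(317,140)],.072,c3["T"]).round(4))
print(plane(c2,[(141,160),(257,145)],.072,c2["T"]).round(4))
c0=pickle.load(open("cs.pkl","rb"))["wrist"];T=np.eye(4);T[:3,:3]=R.from_euler('xyz',[-3.13947766,-3.87e-4,1.57079]).as_matrix();T[:3,3]=[.624266,.000167,.221585];T=T@np.array(c0["hand_eye"])
print(plane(c0,[(105,68),(255,51),(266,233)],.072,T).round(4))
a=cv2.imread("pics/wcar.png")[:280];b=cv2.resize(cv2.imread("pics/wrist0.png")[30:260,90:290],None,fx=1.3,fy=1.3)
v=np.zeros((600,800,3),np.uint8);v[:280,:512]=a
k=cv2.resize(cv2.imread("pics/wrist0.png")[40:250,90:290],None,fx=1.5,fy=1.5,interpolation=2);v[282:282+315,:300]=k
cv2.imwrite("pics/w3.png",v);print(get_obs()["time"])
```

```text
blue px [245.  67.] rect [ 561.3 -335. ] [58.6 49.4] 69.9
greenC px [ 93. 184.] rect [ 802.6 -165.9] [ 56.7 104.2] 88.6
greenC px [358. 151.] rect [ 391.4 -215.2] [99.2 44.9] 5.5
green px [27. 68.] rect [ 799.  -180.9] [85.2 78.7] 78.9
green px [314.  53.] rect [ 390.  -210.9] [97.9 46.1] 4.7
green px [86. 85.] rect [ 717.4 -163.5] [58.4 23.4] 76.3
[[ 0.4875 -0.0787  0.072 ]
 [ 0.6359 -0.0615  0.072 ]]
[[ 0.6334 -0.0638  0.072 ]
 [ 0.4761 -0.0841  0.072 ]]
[[ 0.472   0.1157  0.072 ]
 [ 0.6237  0.131   0.072 ]
 [ 0.6367 -0.0621  0.072 ]]
4.9583
```

View pics/w3.png

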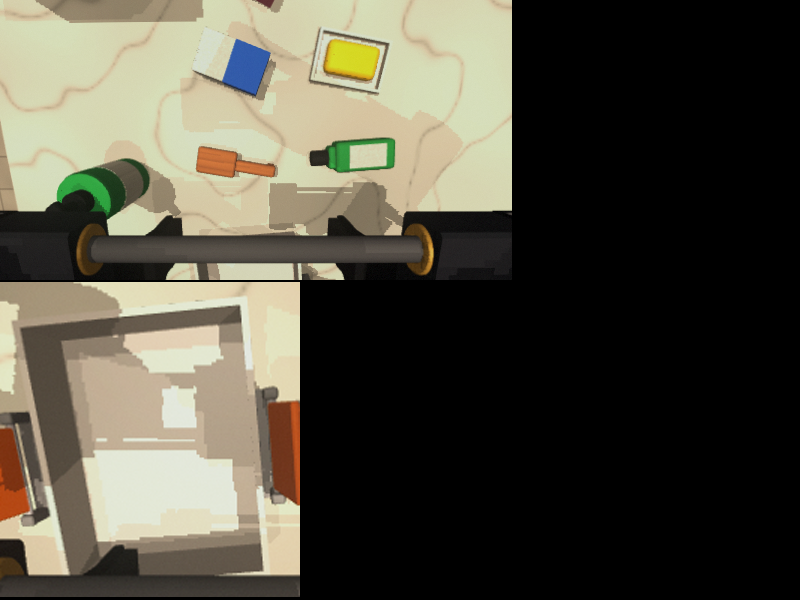

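The carton is in the upper picture at (232,62), blue end at +x-down-right, clear of soap dish and brush. Bottle at (355,155). For the box and the lid, I take one clean top view each.

Run:
```python
from h import *
move_pose([.57,-.04,.30],[np.pi,0,1.57]); hold(.2); c=wshot("wb2.png")
move_pose([.53,.22,.30],[np.pi,0,1.57]); hold(.2); c=wshot("wl2.png")
h=cv2.cvtColor(c["frame"],cv2.COLOR_RGB2HSV);h[205:]=0
m=((h[...,0]>105)&(h[...,0]<125)&(h[...,1]>140)&(h[...,2]>60)).astype(np.uint8)
k=max(cv2.findContours(m,0,2)[0],key=cv2.contourArea)
w=plane(c,cv2.convexHull(k)[:,0],.011,c["T"])[:,:2];r=cv2.minAreaRect((w*1000).astype(np.float32));print("lid",r,cv2.boundingRect(k))
v=np.zeros((600,800,3),np.uint8)
v[:]=0
a=cv2.imread("pics/wb2.png")[0:210,130:370];a=cv2.resize(a,(600,525),interpolation=2)
b=cv2.imread("pics/wl2.png")[:200:2,::3][:, :]
v[:525,:600]=a; bb=cv2.resize(cv2.imread("pics/wl2.png")[:205],(200,80));v[:80,600:]=bb
cv2.imwrite("pics/w4.png",v);print(get_obs()["time"])
```

```text
lid ((524.6294555664062, 311.86663818359375), (194.60691833496094, 155.03695678710938), 86.31584167480469) (198, 25, 111, 142)
8.9167
```

View pics/w4.png

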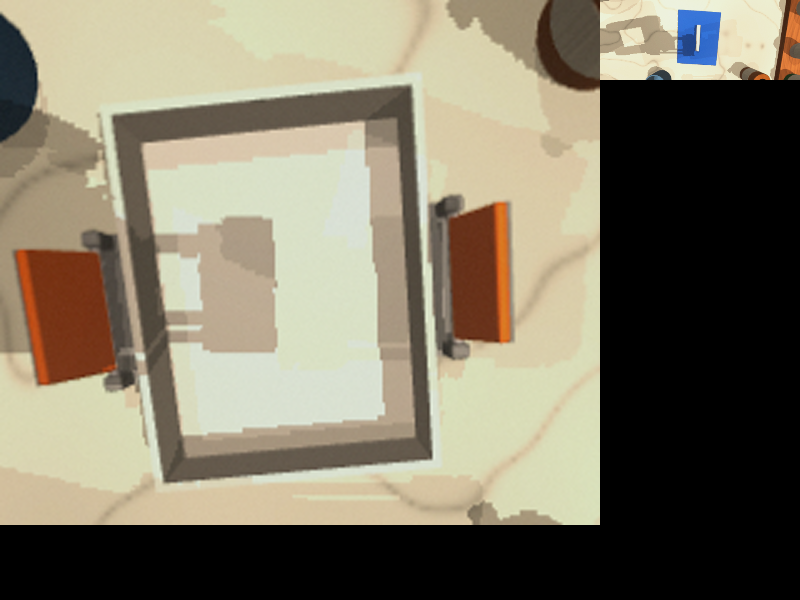

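The box rim is fully visible: inner corners (112,115), (412,86), (433,460), (163,482), and outer corners (101,107), (420,74), (440,465), (158,488). Both clips lean outwards. The lid rectangle measures 195x155, which matches.

Run:
```python
from h import *
c=pickle.load(open("pics/wb2.pkl","rb"))
f=lambda l,z:plane(c,np.array(l)/2.5+[129.8,-.2],z,c["T"])[:,:2]
for l,sx,sy in(([(112,115),(412,86),(433,460),(163,482)],75,95),([(101,107),(420,74),(440,465),(158,488)],80,100)):
    w=f(l,.072)*1000; m=np.array([(-sx,sy),(sx,sy),(sx,-sy),(-sx,-sy)],float)
    wc=w.mean(0);A=(w-wc);H=m.T@A;ang=np.arctan2(H[0,1]-H[1,0],H[0,0]+H[1,1])
    Rm=np.array([[np.cos(ang),-np.sin(ang)],[np.sin(ang),np.cos(ang)]])
    print(wc.round(1),ang.round(4),(A-m@Rm.T).round(1).tolist())
# clip tip lines at z=.13
print(f([(28,318),(507,272)],.13).round(4),f([(28,318),(507,272)],.125).round(4))
c=pickle.load(open("pics/wcar.pkl","rb"));h=cv2.cvtColor(c["frame"],cv2.COLOR_RGB2HSV)
# carton top corners (view coordinates)
print(plane(c,[(208,27),(271,51),(258,96),(194,70)],.036,c["T"])[:,:2].round(4).tolist())
```

```text
[553.   25.8] 0.0884 [[0.4, -0.4], [-0.6, -0.6], [0.3, 0.2], [-0.1, 0.9]]
[552.9  26.5] 0.0913 [[1.0, -1.7], [-1.0, -1.6], [-1.3, 0.9], [1.3, 2.4]]
[[0.4419 0.0164]
 [0.6558 0.0362]] [[0.4399 0.0163]
 [0.6571 0.0364]]
[[0.6117, -0.3855], [0.527, -0.3559], [0.5442, -0.2973], [0.6328, -0.3314]]
```

Box at (0.553, 0.026), yaw 0.0895, with 1 mm residuals. Carton at about (0.581, -0.343), yaw -0.36. Picking the carton.

```bash
cat >> h.py <<'E'
BX=np.array([.553,.026]);BY=.0895
def W(x,y,z): c,s=np.cos(BY),np.sin(BY); return [BX[0]+c*x-s*y,BX[1]+s*x+c*y,z]
def D(yaw): return [np.pi,0,yaw]
def st(t=""):
    o=get_obs();print(t,round(o["time"],2),np.round(o["tcp_pos"],4),"w",round(o["grip_width"]*87,1),"gf",np.round(o["grip_force"],1),"F",np.round(o["force"],1))
E
python3 - <<'E'
from h import *
move_pose([.581,-.343,.12],D(-.36)); servo_line([.581,-.343,.007]); close_gripper(15); st("grip")
servo_line([.581,-.343,.16],max_speed=.25); st("up")
move_pose(W(0,35e-3,.16),D(BY)); servo_line(W(0,35e-3,.05),max_speed=.2);servo_line(W(0,35e-3,.0145),max_speed=.05); st("down")
open_jaws(); st(); servo_line(W(0,33e-3,.16),max_speed=.25); st()
E
```

```text
grip 12.56 [ 0.5812 -0.343   0.0074] w 57.6 gf 15.0 F [0.8 0.6 2.4]
up 13.32 [ 0.5799 -0.3422  0.1585] w 57.7 gf 15.0 F [-0.2  0.6 -1.5]
down 16.38 [0.55   0.0609 0.0145] w 57.7 gf 15.0 F [ 0.1 -0.1 -0.7]
 17.18 [0.5499 0.0609 0.0145] w 86.8 gf 0.0 F [-0.3 -0.9  0.4]
 17.91 [0.5491 0.0589 0.1593] w 87.0 gf 0.0 F [-0.  -0.4 -1. ]
```

Run:
```python
from h import *
p=[.396,-.213]
move_pose(p+[.12],D(.087)); servo_line(p+[.007]); close_gripper(15); st("grip")
servo_line(p+[.17],max_speed=.25); st("up")
move_pose(W(-.008,-.046,.17),D(BY)); servo_line(W(-.008,-.046,.05),max_speed=.2);servo_line(W(-.008,-.046,.0145),max_speed=.08); st("down")
servo_line(W(-.008,-.031,.0135),max_speed=.05); st("shift"); open_jaws(); hold(.2); st("open")
servo_line(W(-.008,-.031,.16),max_speed=.2); 
move_pose([.57,-.04,.30],D(1.57)); hold(.2); c=wshot("chk.png"); st()
a=cv2.imread("pics/chk.png")[0:210,130:370];cv2.imwrite("pics/w5.png",cv2.resize(a,(600,525),interpolation=2))
```

```text
grip 20.77 [ 0.3958 -0.2127  0.0071] w 45.9 gf 15.0 F [0.6 0.9 3. ]
up 21.57 [ 0.3952 -0.2124  0.1692] w 46.0 gf 15.0 F [ 1.  -0.2 -3.2]
down 23.88 [ 0.5492 -0.0205  0.0143] w 45.7 gf 15.0 F [-0.8  0.7 -2.6]
shift 24.33 [ 0.5478 -0.0051  0.0137] w 46.2 gf 15.0 F [ 0.  -0.1 -2.7]
open 25.48 [ 0.5479 -0.0056  0.0135] w 87.1 gf 1.0 F [ 0.6 -1.5  1.3]
 27.98 [ 0.5698 -0.0399  0.2995] w 87.1 gf 0.0 F [-1.3 -0.  -0.6]
```

View pics/w5.png

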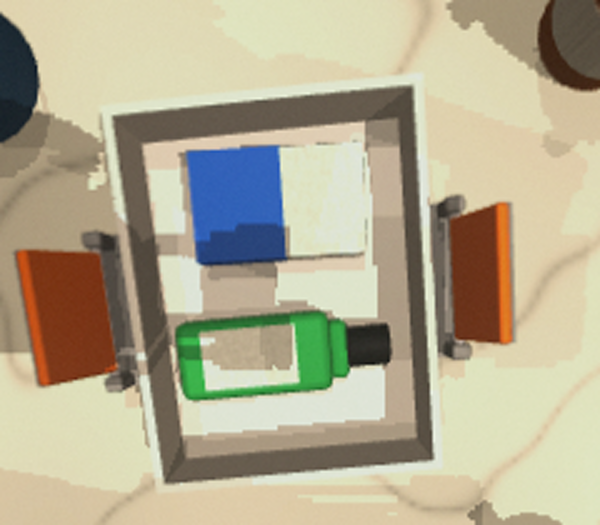

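The bottle (green, 285,350) and the carton (275,205) lie flat side by side, clear of the walls, with the clips open. Now the lid.

Run:
```python
from h import *
p=[.5246,.3119]
move_pose(p+[.11],D(np.pi/2-.064)); servo_line(p+[.020],max_speed=.12); close_gripper(40); st("grip")
servo_line(p+[.20],max_speed=.2); st("up")
move_pose(W(0,0,.19),D(np.pi/2+BY)); servo_line(W(0,0,.105),max_speed=.15); st("pre")
for z in(.098,.094,.091,.088,.0855):
    servo_line(W(0,0,z),max_speed=.05); st(z)
    if abs(get_obs()["force"][2]+5)>12: break
```

```text
grip 31.55 [0.5247 0.3119 0.02  ] w 13.3 gf 40.0 F [ 0.4 -0.6  0.1]
up 32.6 [0.5235 0.3114 0.1987] w 13.5 gf 40.0 F [-0.3 -0.1 -1.8]
pre 34.42 [0.5537 0.0266 0.1054] w 13.7 gf 40.0 F [-0.4 -0.5 -1.5]
0.098 34.72 [0.5531 0.026  0.0983] w 13.1 gf 40.0 F [-0.4 -0.4 -2. ]
0.094 34.97 [0.5528 0.026  0.0939] w 13.4 gf 40.0 F [ 0.8  0.9 -2.4]
0.091 35.22 [0.5528 0.026  0.0908] w 13.5 gf 40.0 F [-0.3 -0.  -1.6]
0.088 35.47 [0.5528 0.026  0.0878] w 13.6 gf 40.0 F [ 0.1 -0.  -2.6]
0.0855 35.72 [0.5529 0.0261 0.0853] w 13.5 gf 40.0 F [-0.1 -0.5 -2.7]
```

Run:
```python
from h import *
servo_line(W(0,0,.0838),max_speed=.03); st(); open_jaws(); hold(.2); st()
servo_line(W(0,0,.17),max_speed=.2)
move_pose([.57,-.06,.30],D(1.57)); hold(.2); c=wshot("lidchk.png"); st()
h=cv2.cvtColor(c["frame"],cv2.COLOR_RGB2HSV);h[205:]=0
m=((h[...,0]>105)&(h[...,0]<125)&(h[...,1]>140)&(h[...,2]>60)).astype(np.uint8)
k=max(cv2.findContours(m,0,2)[0],key=cv2.contourArea)
w=plane(c,cv2.convexHull(k)[:,0],.077,c["T"])[:,:2];print(cv2.minAreaRect((w*1000).astype(np.float32)),cv2.boundingRect(k))
a=cv2.resize(cv2.imread("pics/lidchk.png")[0:210,130:370],(400,350),interpolation=2)
s=save("side","sidechk.png");b=cv2.resize(cv2.imread("pics/sidechk.png")[170:280,200:320],(400,367),interpolation=2)
v=np.zeros((370,800,3),np.uint8);v[:350,:400]=a;v[:367,400:]=b;cv2.imwrite("pics/w6.png",v)
```

```text
35.97 [0.5533 0.026  0.084 ] w 13.2 gf 40.0 F [ 0.3  0.6 -1.3]
 37.52 [0.553  0.026  0.0838] w 87.0 gf 0.0 F [-0.2  1.5 -0.6]
 39.03 [ 0.569  -0.0588  0.298 ] w 86.7 gf 0.0 F [-0.6  0.3 -0.6]
((552.55517578125, 25.98493194580078), (154.501953125, 194.0635223388672), 5.148260116577148) (172, 14, 136, 169)
```

View pics/w6.png

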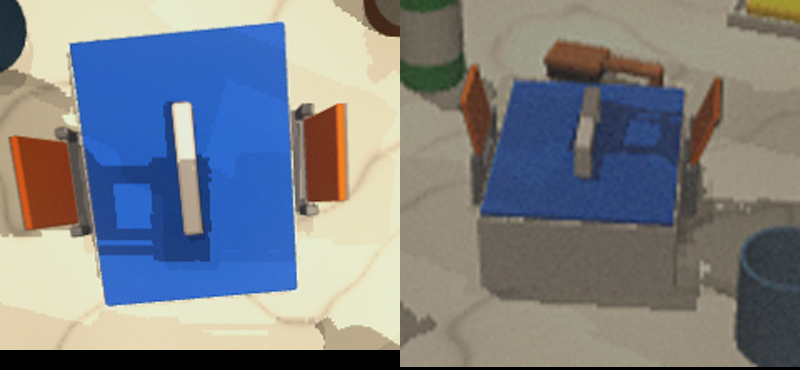

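Top view: lid centred on the box within 0.5 mm, square to it. Side view: the plate rests flat on the rim all round, clips open and let go. Folding the clips.

Run:
```python
from h import *
close_gripper(10)
for s,y in((-1,0.),(1,-.012)):
    move_pose(W(s*.137,y,.20),D(BY)); servo_line(W(s*.137,y,.122),max_speed=.25)
    for x,z in((.080,.122),(.062,.110),(.052,.096),(.049,.088)):
        servo_line(W(s*x,y,z),max_speed=.15); st((s,x))
    for z in(.087,.086,.085,.084,.083):
        if get_obs()["force"][2]>7: break
        servo_line(W(s*.049,y,z),max_speed=.05)
    hold(.1); st("press"); servo_line(W(s*.049,y,.20 if s<0 else .25),max_speed=.3)
st()
save("side","f1.png");save("scene","f2.png")
v=np.hstack([cv2.resize(cv2.imread("pics/f1.png")[170:280,200:320],(400,367),interpolation=2),cv2.resize(cv2.imread("pics/f2.png")[160:270,210:330],(400,367),interpolation=2)])
cv2.imwrite("pics/w7.png",v)
```

```text
(-1, 0.08) 42.98 [0.4736 0.0188 0.1229] w 0.5 gf 0.0 F [-1.9 -0.5 -0.4]
(-1, 0.062) 43.27 [0.4906 0.0204 0.11  ] w 0.5 gf 0.0 F [ 0.6  0.2 -0.1]
(-1, 0.052) 43.53 [0.5004 0.0214 0.0959] w 0.6 gf 0.0 F [-1.1 -0.6  0. ]
(-1, 0.049) 43.78 [0.5039 0.0216 0.088 ] w 0.8 gf 0.0 F [ 0.2 -0.   0.2]
press 44.88 [0.5044 0.0216 0.085 ] w 0.3 gf 5.3 F [-0.6 -0.2 11.4]
(1, 0.08) 47.18 [0.6353 0.021  0.1241] w 0.5 gf 0.0 F [-0.1 -0.1 -0.6]
(1, 0.062) 47.48 [0.6162 0.0196 0.11  ] w 1.0 gf 0.0 F [-0.4  0.3 -0.1]
(1, 0.052) 47.74 [0.6059 0.0188 0.0957] w 0.5 gf 0.0 F [-0.1  0.  -0.2]
(1, 0.049) 47.99 [0.6029 0.0185 0.0879] w 0.7 gf 0.0 F [ 0.1 -0.3 -0.3]
press 49.09 [0.603  0.0184 0.0851] w 0.4 gf 4.2 F [-1.7  0.6  8. ]
 49.79 [0.6017 0.0186 0.2485] w 0.7 gf 0.0 F [-0.8 -0.1 -0.1]
```

View pics/w7.png

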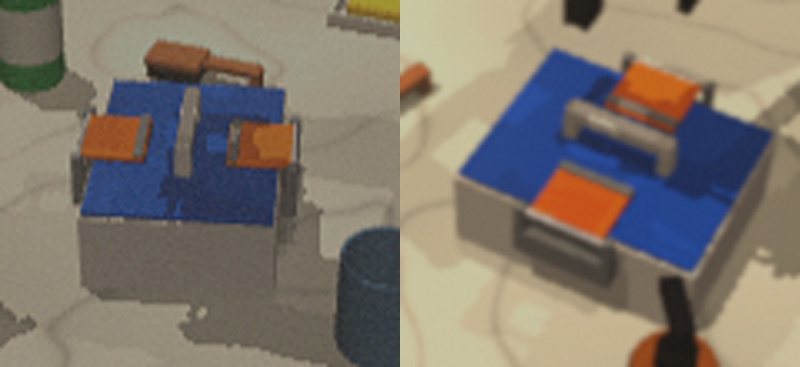

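Both clips lie flat on the lid at (115,138) and (265,143), the lid is still seated flat, and the arm is clear. Contact at z = 0.085 matches a clip lying flat.

```bash
python3 -c "
from h import *
print(sign_off())"
```

```text
the job is handed in; nothing more can be done
None
```

I handed the job in at about 50 s of the 72 s limit: the green bottle and the carton lie side by side on the box floor, the lid is fully seated, and both clips are folded flat on it; I saw no contact with the bystanders, but no verdict came back.

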